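# Hold the hidden bolt head while the nut runs tight

### The job

Take the small red card box off the top of the two upright plates and set it down (do not drop it) lying flat, right way up, fully on the big brown corrugated board nearest the robot, at its left. Then reach down into the narrow gap behind the bracket, grasp the hidden hexagonal bolt head and keep it from turning until the motor has run the nut fully tight; finish still gripping the bolt head. Do not push hard against the two plates, and leave the other things on the table alone.

Things in the scene. Friction and masses are not known exactly. Their poses are not given: they have to be found in the camera images.
- fixture: Nut-running fixture fixed to the table, grey base plate 185 x 110 x 10 mm. Origin on the table straight below the bolt head's centre; x along the bolt from motor to head (away from the robot within 0.4 rad), y along the plates, z up. Blue motor (44 mm across, top at z = 91 mm) on the robot's side at x = -127 to -61 mm, then socket and nut. Nothing on it but the red box is higher than 96 mm
- bracket: The nearer upright aluminium plate (the bracket), 6 mm thick, 90 mm long along fixture y, from the base up to 96 mm above the table, at fixture x = -29 to -23 mm, with small ribs on its outer side. Its listed frame coincides with the fixture's frame
- backplate: The farther upright plate of the same size at fixture x = +23 to +29 mm; its listed frame coincides with the fixture's frame. The gap between the plates is 46 mm wide, open at the top and at both ends (+y and -y)
- bolt_head: Dark hexagonal bolt head in mid-gap, 24 mm across flats, 28 across corners, 16 thick. Origin at its centre, 68 mm above the table; x along the bolt, flats at +-y and every 60 degrees. Unheld it turns with the nut at about 0.7 rad/s. Fingers closing on it along fixture y turn it onto its flats. The motor turns it with at most 0.15 N m; a grip of 20 N or more resists that
- red_box: The red card box 50 x 70 x 26 mm, 40 g; origin at the centre of its underside, long side along its y, z up
- red_box_center (a point): Centre of the red box, 13 mm above its underside. At the start the box lies across the gap on the plates' top edges, long side along fixture x; it can be gripped across its 50 mm width with fingers closing along fixture y, which may dip into the gap beside it. It hides the bolt head from above
- board: Big brown corrugated board with a few strands on it, the nearest one, lying on the table to the robot's left, fixed: 403 mm along its x, 373 mm along its y, 13 mm thick; origin at the centre of its underside
- nut (a joint): Angle of the nut and its socket about the bolt axis (rad). It grows steadily, driven by the motor; it stops only when the nut is tight and the bolt head is held
- bolt (a joint): How far the nut has been screwed on (rad of nut turn relative to the bolt). It stands still while the bolt turns along with the nut, grows at about 0.45 rad/s while the bolt head is held, and stops at 2.5 = fully tight. Starts between 0 and 0.6, so about 4 to 6 s of holding are needed
- pot: Bystander: white screw-lid pot 45 mm across, 38 mm high, behind the fixture; origin under its centre
- green_cup: Bystander: green cup of beads 56 mm across, 21 mm high, behind the fixture; origin under its centre
- teal_box: Bystander: teal card box 45 x 62 x 31 mm, behind the fixture; origin under its centre
Things that resemble listed ones, but are neither listed nor needed, are in the scene too. Leave any blue or pink look-alike of the red_box alone.

How it is judged:
On the way, in this order (a step that is already met when the one before it is completed fails the run):
1. the red box lies flat on the corrugated board, released (x of red_box_center in the frame of board between -0.18 and 0.18 m and y of red_box_center in the frame of board between -0.165 and 0.165 m and z of red_box_center in the frame of board between 0.02 and 0.032 m and angle between red_box_center's own z axis and vertical below 0.1 rad and contact force between the fingers and red_box below 0.1 N and linear speed of red_box below 0.02 m/s), for 0.2 s.
2. the bolt head is gripped between the fingers while the nut is not yet tight (distance between the grasp point and bolt_head below 0.016 m and contact force between the fingers and bolt_head above 4 N and value of joint bolt below 2.3 rad), for 0.2 s.
At the end, for the whole second after the job is handed in: Nut tight (joint bolt over 2.4 rad) and not turning (under 0.05 rad/s); bolt head still between the fingers (grasp point within 16 mm of its centre, over 4 N on it); red box flat (0.1 rad), at rest, untouched on the board, its centre within 180 mm (x) and 165 mm (y) of the board centre (all of step 1 and distance between the grasp point and bolt_head below 0.016 m and contact force between the fingers and bolt_head above 4 N and value of joint bolt above 2.4 rad and velocity of joint nut between -0.05 and 0.05 rad/s); the arm keeps its last pose, push and grip.
It fails at once if a bystander (pot, green cup, teal box) is moved by more than 20 mm (distance of any of pot, green_cup, teal_box from where it was at the start of the episode above 0.02 m).
It fails at once if the red box is dropped (faster than 0.8 m/s out of the fingers) (linear speed of red_box above 0.8 m/s and contact force between the fingers and red_box below 0.01 N).
It fails at once if the robot pushes against one of the plates with more than 40 N (contact force between any of the arm, the fingers and bracket above 40 N or contact force between any of the arm, the fingers and backplate above 40 N).
It also fails if it takes over 58 s, if anything falls off the work surface, if the arm or the gripper's body presses on something with over 40 N, if the wrist force passes 120 N, or if a joint passes its speed limit or range.

### The arm

A 7-joint arm with a two-finger parallel gripper is mounted at the origin on a cart in front of the work surface, level with it; the furniture and walls round the work are solid. World frame = base frame: x ahead of the robot, y to its left, z up, the work surface at z = 0. Lengths are in m, angles in rad, forces in N, time in s.
With the tool pointing down it reaches from about 0.35 to 0.9 m from the base axis. Payload 7.2 kg.
Tool frame: the origin (TCP) lies between the finger pads; the fingertips stand arm.tcp_to_tips ahead of it and the grasp point (between the pads) is the TCP (arm.tcp_to_tips is the distance from the TCP to the fingertips, in m); z points along the fingers, y is the line along which they close (so a half turn about z gives the same grasp; the last joint's range is limited). The gripper opens to 88 mm and grips with 3 to 60 N. Pads are 20 mm wide; open, the fingers measure 115 mm over their backs; the gripper's body (75 mm by 178 mm) begins 61 mm behind the grasp point.
Start: joints at [-1.394, 0.411, -0.013, 1.596, 0.006, 1.134, -0.082], TCP at [0.151, 0.606, 0.242] pointing down, gripper open.
Joint ranges: [-2.95, 2.95], [-0.29, 1.99], [-1.47, 1.44], [0.14, 2.54], [-1.03, 4.17], [0.13, 1.85], [-2.86, 2.86]. Speed limits (rad/s): [2.39, 2.39, 3.01, 3.01, 3.14, 3.14, 3.14].

### API

Orientations are given as a unit quaternion [w, x, y, z].
In Python, from workcell import read_state, viewer, arm gives the robot as it stands. The module is installed in compiled form; this text tells all that it offers.
- The arm moves only by the tool carry_out, never from a script. Its argument "deltas" is a list of rows, each a list of 7 numbers: the shift along the tool's x, y, z in mm, then the turn, a rotation vector about the tool's x, y, z in degrees, then the closure in counts, from 0 (fully open) to 255 (shut). A call has 1 to 12 rows; each row is the pose to reach, as a shift and turn from the pose commanded when the call began, along the tool's axes at that moment; what a row does not reach only later rows make up. A row lasts 1/10 s, in which the tool goes at most 50 mm and 8.59 degrees, less where a joint would pass 70% of its speed; a pose out of reach is approached as far as the arm can. A call with a gripper value outside its range is refused whole. The fingers move at their own pace and stop on an object; "force" is the grip in N (left out, the last holds). Time passes only in rows, so rows that repeat a pose let the fingers close. It gives the time, the measured TCP pose, the force, the opening and the grip force at its end, in the units of the state.
- read_state(): the state, without advancing time (a new reading comes with each control period).
- viewer.snapshot(name): name is "side" or "top"; returns a dict with "image" (420x560x3 uint8, blue, green, red), "fov_y" (degrees; the focal length in pixels is half the picture's height over the tangent of half this angle, whatever the lens; pixels are square), "cx", "cy" (the principal point, pixels), "xyz" and "attitude" of the camera in the world. Camera axes: x right, y down, z forward; pixel columns grow to the right and rows downward; lengths in m; the calibration is good to about 2 mm. A picture is of the moment at which its call begins. There is no depth.
- arm.finish_job(): hands the job in; it is judged then, once.
The state is a dict: "t": time; "q": joint angles; "joint_vel": joint speeds; "joint_efforts": joint torques, N m; "eef_pos": TCP position; "eef_rot": TCP orientation; "contact_force": force on the tool from outside, world axes, zero at the start; "wrist_torque": the same for the moment, N m; "grip_width": opening from 0.0 (shut) to 1.0 (fully open); "finger_force": force on a finger pad.
Only numpy, scipy, OpenCV 4.12 (cv2) and the standard library are available. Lean on these libraries where they do the work, as an engineer would, in place of code of your own. Each camera call takes 0.05 s, during which the arm holds its last target. There are 200 camera calls.

## Working session

There is one attempt and no reset: what is moved stays moved. The work goes in short steps, Python scripts to look and compute and a tool call to move; the robot and the scene stay as the last step left them, time stands still between calls to the robot, and variables do not carry over. Pictures are saved under pics/ and viewed, at most 12 in all, crops included, and the job is handed in when it is done.

Besides the shell and the picture viewer there is one more tool, called in YAML: its name, and indented under it one key for each argument. carry_out: Moves the arm, as the interface text tells. Its arguments: {"type":"object","properties":{"deltas":{"type":"array","items":{"type":"array","items":{"type":"number"}}},"force":{"type":"number"}},"required":["deltas"]}

```bash
mkdir -p pics; cat > h.py <<'E'
import numpy as np, cv2
from scipy.spatial.transform import Rotation as R
from workcell import read_state, viewer, arm
def rot(q): return R.from_quat([q[1],q[2],q[3],q[0]])
def cam(s):
    a=np.array(s["attitude"]); Rm=a if a.shape==(3,3) else rot(a).as_matrix()
    f=s["image"].shape[0]/2/np.tan(np.radians(s["fov_y"])/2)
    return Rm,np.array(s["xyz"]),f
def ray(s,u,v,z):
    Rm,p,f=cam(s); d=Rm@np.array([(u-s["cx"])/f,(v-s["cy"])/f,1]); return p+d*(z-p[2])/d[2]
def proj(s,P):
    Rm,p,f=cam(s); c=(np.atleast_2d(P)-p)@Rm; return c[:,:2]/c[:,2:]*f+[s["cx"],s["cy"]]
def todelta(target,Rt=None):
    st=read_state(); r=rot(st["eef_rot"]); d=r.inv().apply(np.array(target)-st["eef_pos"])*1000
    w=(r.inv()*Rt).as_rotvec(degrees=True) if Rt is not None else np.zeros(3)
    return np.round(d,1),np.round(w,2)
E
python3 - <<'E'
from h import *
import pickle
S={n:viewer.snapshot(n) for n in("top","side")}
pickle.dump(S,open("s.pkl","wb"))
for n,s in S.items():
    print(n,s["fov_y"],s["cx"],s["cy"],s["xyz"],s["attitude"]); cv2.imwrite(f"pics/{n}0.png",s["image"])
print(read_state(),arm.tcp_to_tips)
E
```

```text
top 42.05145389592454 269.45424033390486 212.92006634308115 [0.48597745 0.06592081 1.15815765] [-0.0524655   0.7125721  -0.69648616  0.06629784]
side 42.299841984966164 291.83759312637073 213.69775935997868 [0.2908157  1.07814093 0.66018805] [ 0.08647241 -0.15857314  0.83804574 -0.5148363 ]
{'t': 0.1, 'q': array([-1.39420935,  0.41183158, -0.01272206,  1.59691545,  0.00561089,
        1.13426805, -0.08219791]), 'joint_vel': array([ 0.00078331, -0.00232329, -0.00060345, -0.00178038,  0.00029157,
       -0.00046972, -0.00109576]), 'joint_efforts': array([ 2.54966384e-03, -5.89101040e+01,  6.43605385e-01, -2.91706681e+01,
       -5.37807075e-02,  1.44913633e-02,  4.67797372e-05]), 'eef_pos': array([0.15140299, 0.60597493, 0.2409042 ]), 'eef_rot': array([-3.33187693e-05,  1.22068313e-01,  9.92521459e-01, -6.92553153e-04]), 'contact_force': array([1.1653859 , 0.59654263, 0.20159111]), 'wrist_torque': array([ 0.00191397, -0.04044943,  0.02537767]), 'finger_force': 0.0, 'grip_width': 1.003406048038163} 0.019
```

View pics/top0.png

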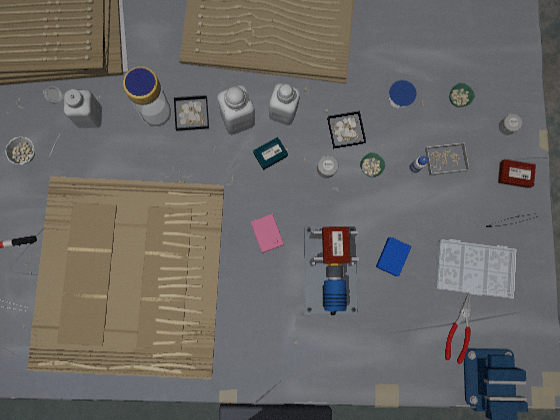

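View pics/side0.png

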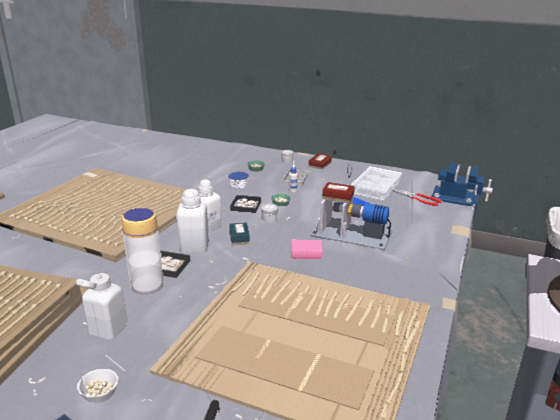

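The top view shows the fixture with the red box at about (339,245), the motor at (335,293) and the board spanning x 30–222, y 178–378. The side view shows the red box at (338,190) on the plates. I'll enlarge the fixture in both views and check some world positions.

```bash
python3 - <<'E'
from h import *
import pickle
S=pickle.load(open("s.pkl","rb")); t=S["top"]
a=cv2.resize(t["image"][215:325,290:370],None,fx=5,fy=5,interpolation=cv2.INTER_CUBIC)
b=cv2.resize(S["side"]["image"][170:255,305:400],None,fx=4,fy=6.47,interpolation=cv2.INTER_CUBIC)
b=cv2.resize(b,(390,550)); cv2.imwrite("pics/c1.png",np.hstack([a,b]))
for n,u,v,z in [("board BL",29,370,.013),("BR",213,378,.013),("TR",224,185,.013),("TL",52,178,.013),("red c",339,245,.122),("mot",335,293,.091),("base c",331,270,.01),("cart",280,410,0)]:
    print(n,ray(t,u,v,z).round(3))
print(proj(t,read_state()["eef_pos"]),proj(S["side"],read_state()["eef_pos"]))
E
```

```text
board BL [0.349 0.522 0.013]
BR [0.34  0.152 0.013]
TR [0.739 0.144 0.013]
TL [0.745 0.51  0.013]
red c [ 0.603 -0.087  0.122]
mot [ 0.513 -0.083  0.091]
base c [ 0.563 -0.086  0.01 ]
cart [0.278 0.015 0.   ]
[[-99.60346206 519.08138702]] [[582.2939472 413.7269403]]
```

View pics/c1.png

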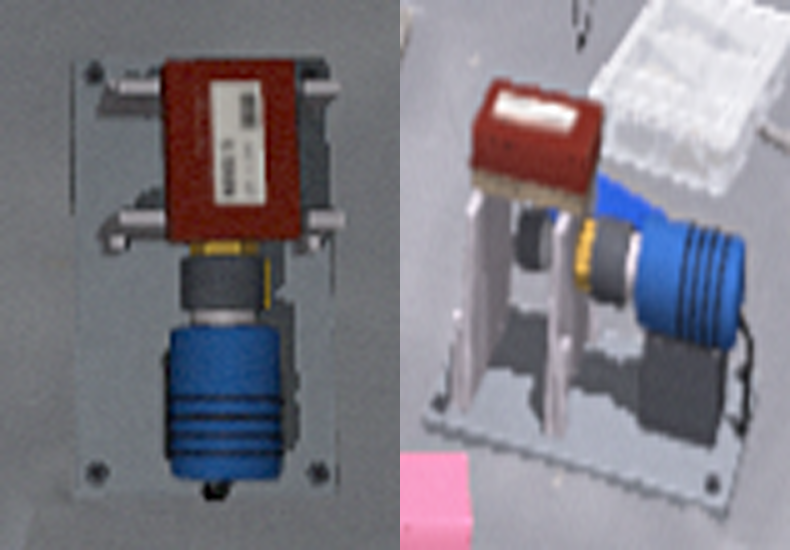

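```bash
python3 - <<'E'
from h import *
import pickle
from scipy.optimize import least_squares
S=pickle.load(open("s.pkl","rb")); t=S["top"]; s=S["side"]
T=lambda u,v:(290-.4+u/5,215-.4+v/5)
D=lambda u,v:(305+(u-400)/4.105-.4,170+v/6.47-.4)
print("head side",ray(s,*D(531,240),.068),"mot axis",ray(t,*T(226,402),.069))
# fixture fit: points in fixture frame -> pixel
pts=[(t,T(226,325),(-61,0,70)),(t,T(226,480),(-127,0,70)),
 (s,D(531,240),(0,6,68)),(s,D(462,408),(26,45,10)),(s,D(556,433),(-26,45,10)),(s,D(575,262),(-29,0,68))]
def W(p,P): 
    c,q=np.cos(p[2]),np.sin(p[2]); P=np.array(P)/1000
    return np.array([p[0]+c*P[0]-q*P[1],p[1]+q*P[0]+c*P[1],P[2]])
def res(p): return np.concatenate([proj(i,W(p,P))[0]-np.array(m) for i,m,P in pts[:5]])
f=least_squares(res,[.6,-.087,0]); p=f.x; print(p,f.fun.round(1))
# box corners on top face z=.122
bc=[(174,62),(298,62),(300,232),(175,232)]
B=np.array([ray(t,*T(*c),.122) for c in bc]); print(B.round(4),B.mean(0)); print(np.linalg.norm(np.roll(B,-1,0)-B,axis=1))
np.save("fx.npy",p)
def draw(i,crop,sc,ang=p):
    x,y,w,h=crop; im=cv2.resize(i["image"][y:y+h,x:x+w],None,fx=sc,fy=sc,interpolation=cv2.INTER_CUBIC)
    def box(x0,x1,y0,y1,z0,z1,col):
        c=np.array([W(p,(a,b,d)) for a in(x0,x1) for b in(y0,y1) for d in(z0,z1)]); q=((proj(i,c)-[x,y]+.5)*sc).astype(int)
        for a in range(8):
            for k in(1,2,4):
                if not a&k: cv2.line(im,tuple(map(int,q[a])),tuple(map(int,q[a|k])),col,1)
    box(-29,-23,-45,45,10,96,(0,255,0));box(23,29,-45,45,10,96,(0,255,0));box(-127,-61,-22,22,47,91,(0,255,255));box(-8,8,-12,12,56,80,(255,255,0));box(-35,35,-25,25,96,122,(255,255,255))
    return im
a=draw(t,(290,215,80,110),5);b=draw(s,(308,172,90,80),6); b=cv2.copyMakeBorder(b[:480,:390],0,550-480,0,0,0)
cv2.imwrite("pics/c2.png",np.hstack([a,b]))
E
```

```text
head side [ 0.60378725 -0.08778812  0.068     ] mot axis [ 0.50974514 -0.08616213  0.069     ]
[ 0.60253603 -0.08957267 -0.02661251] [ 1.  -0.8  0.1  2.  -0.1  0.8  0.5  0.3 -2.3  0.7]
[[ 0.6373 -0.0586  0.122 ]
 [ 0.6385 -0.1064  0.122 ]
 [ 0.5732 -0.1069  0.122 ]
 [ 0.5721 -0.0593  0.122 ]] [ 0.60525246 -0.08279547  0.122     ]
[0.04777464 0.06530478 0.04765756 0.06523897]
```

View pics/c2.png

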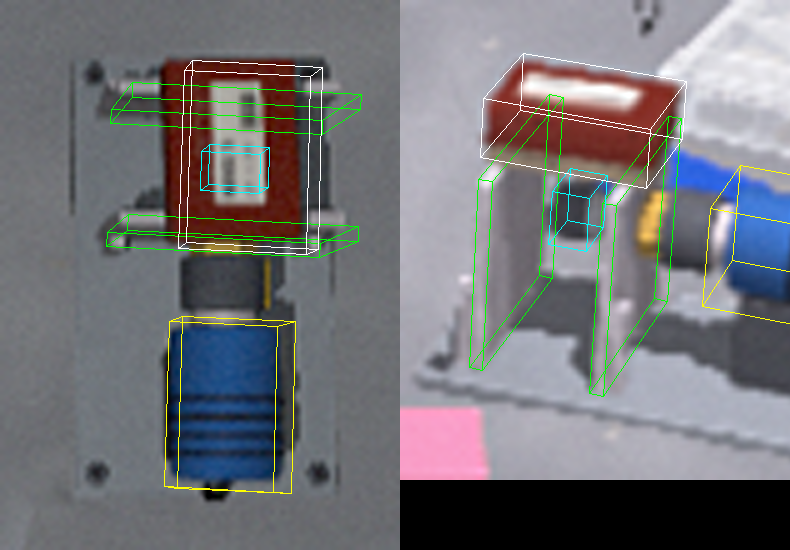

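The overlay shows the wireframe about 18 crop px too far right in the top view. The box spans u 163–302 there, and the ribs sit at v 88 and 217. That puts the fixture near (0.605, −0.083) with yaw about +0.027. I'll start moving towards it, staying high.

carry_out:
  deltas:
    - [-607,-558,0,0,0,-15.5,0]
    - [-607,-558,0,0,0,-15.5,0]
    - [-607,-558,0,0,0,-15.5,0]
    - [-607,-558,0,0,0,-15.5,0]
    - [-607,-558,0,0,0,-15.5,0]
    - [-607,-558,0,0,0,-15.5,0]
    - [-607,-558,0,0,0,-15.5,0]
    - [-607,-558,0,0,0,-15.5,0]
    - [-607,-558,0,0,0,-15.5,0]
    - [-607,-558,0,0,0,-15.5,0]
    - [-607,-558,0,0,0,-15.5,0]
    - [-607,-558,0,0,0,-15.5,0]

```text
t: 1.3
eef_pos: [0.4822, 0.1034, 0.2417]
eef_rot: [0.0, -0.013, 1.0, 0.0]
contact_force: [0.9, 1.2, 0.0]
grip_width: 0.999
finger_force: 0.0
```

```bash
cat > ov.py <<'E'
from h import *
import pickle,sys
S=pickle.load(open("s.pkl","rb")); t=S["top"]; s=S["side"]
def W(p,P):
    c,q=np.cos(p[2]),np.sin(p[2]); P=np.array(P)/1000
    return np.array([p[0]+c*P[0]-q*P[1],p[1]+q*P[0]+c*P[1],P[2]])
def draw(i,crop,sc,p):
    x,y,w,h=crop; im=cv2.resize(i["image"][y:y+h,x:x+w],None,fx=sc,fy=sc,interpolation=cv2.INTER_CUBIC)
    def box(x0,x1,y0,y1,z0,z1,col):
        c=np.array([W(p,(a,b,d)) for a in(x0,x1) for b in(y0,y1) for d in(z0,z1)]); q=((proj(i,c)-[x,y]+.5)*sc).astype(int)
        for a in range(8):
            for k in(1,2,4):
                if not a&k: cv2.line(im,tuple(map(int,q[a])),tuple(map(int,q[a|k])),col,1)
    box(-29,-23,-45,45,10,96,(0,255,0));box(23,29,-45,45,10,96,(0,255,0));box(-127,-61,-22,22,69,69.1,(0,255,255));box(-8,8,-12,12,56,80,(255,255,0));box(-35,35,-25,25,96,122,(255,255,255))
    return im
E
python3 - <<'E'
from ov import *
p=(.605,-.083,.027)
a=draw(t,(290,215,80,110),5,p);b=draw(s,(308,172,65,80),6,p); b=cv2.copyMakeBorder(b,0,550-480,0,0,0)
cv2.imwrite("pics/c3.png",np.hstack([a,b]))
T=lambda u,v:(290-.4+u/5,215-.4+v/5)
for z,c in [(.01,[(73,58),(77,490)])]: print([ray(t,*T(*k),z).round(4) for k in c])
y=p[2]; Rt=R.from_matrix(np.array([[-np.cos(y),-np.sin(y),0],[-np.sin(y),np.cos(y),0],[0,0,-1]]).T.T)
print(read_state()["eef_pos"],todelta((.605,-.083,.241),Rt))
E
```

```text
[array([ 0.6544, -0.029 ,  0.01  ]), array([ 0.4736, -0.0326,  0.01  ])]
[0.48221247 0.10344312 0.24166623] (array([-117.9, -189.6,    0.6]), array([ 0.01,  0.  , -0.06]))
```

View pics/c3.png

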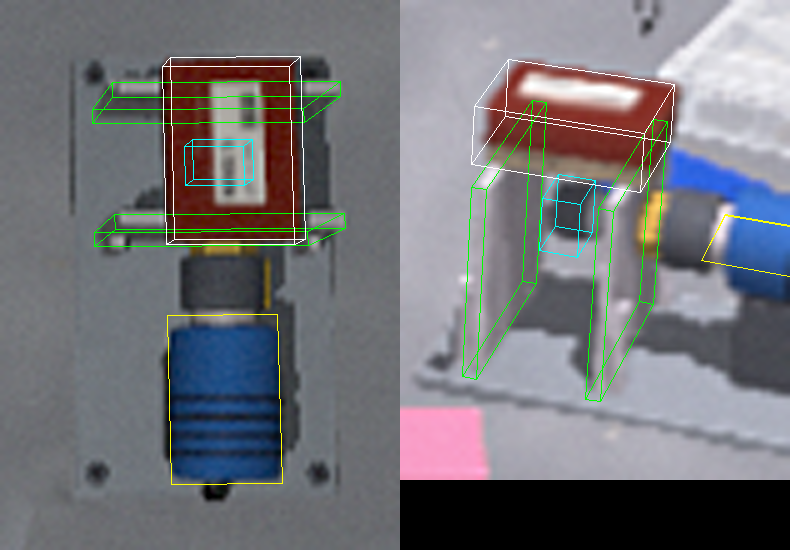

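The fit holds in the top view. The side view suggests 1–2 mm towards −y, so I'll use (0.604, −0.085, yaw 0.024). I'll go over the box, descend and grip.

carry_out:
  deltas:
    - [-117,-191,0,0,0,0,0]
    - [-117,-191,0,0,0,0,0]
    - [-117,-191,0,0,0,0,0]
    - [-117,-191,0,0,0,0,0]
    - [-117,-191,0,0,0,0,0]
    - [-117,-191,40,0,0,0,0]
    - [-117,-191,75,0,0,0,0]
    - [-117,-191,95,0,0,0,0]
    - [-117,-191,115,0,0,0,0]
    - [-117,-191,130,0,0,0,0]
    - [-117,-191,132,0,0,0,0]
    - [-117,-191,132,0,0,0,0]

```text
t: 2.5
eef_pos: [0.6035, -0.0826, 0.1096]
eef_rot: [-0.0, -0.013, 1.0, -0.0]
contact_force: [0.6, 0.7, 0.6]
grip_width: 1.005
finger_force: 0.0
```

carry_out:
  deltas:
    - [0,0,0,0,0,0,110]
    - [0,0,0,0,0,0,150]
    - [0,0,0,0,0,0,150]
    - [0,0,0,0,0,0,150]
    - [0,0,0,0,0,0,150]
    - [0,0,0,0,0,0,150]
  force: 10

```text
t: 3.1
eef_pos: [0.6036, -0.0825, 0.1099]
eef_rot: [0.0, -0.013, 1.0, 0.0]
contact_force: [-1.3, 0.6, 2.4]
grip_width: 0.569
finger_force: 9.9
```

The grip is sound at 50 mm, but the tips stick out 5 mm below the box, so they would hit the board first. I'll regrip 9 mm higher and then lift.

carry_out:
  deltas:
    - [0,0,0,0,0,0,70]
    - [0,0,0,0,0,0,70]
    - [0,0,-5,0,0,0,70]
    - [0,0,-9,0,0,0,70]
    - [0,0,-9,0,0,0,150]
    - [0,0,-9,0,0,0,150]
    - [0,0,-9,0,0,0,150]
    - [0,0,-9,0,0,0,150]
    - [0,0,-12,0,0,0,150]
    - [0,0,-25,0,0,0,150]
    - [0,0,-60,0,0,0,150]
    - [0,0,-60,0,0,0,150]
  force: 12

```text
t: 4.3
eef_pos: [0.6059, -0.0833, 0.1745]
eef_rot: [0.003, -0.013, 1.0, -0.0]
contact_force: [-0.5, -0.8, -0.1]
grip_width: 0.567
finger_force: 11.9
```

```bash
python3 - <<'E'
from h import *
import pickle
for n in("top","side"): cv2.imwrite(f"pics/{n}1.png",viewer.snapshot(n)["image"])
a=cv2.imread("pics/top1.png")[200:330,270:410];b=cv2.imread("pics/side1.png")[150:280,270:410]
cv2.imwrite("pics/c4.png",np.hstack([cv2.resize(a,(400,371)),cv2.resize(b,(400,371))]))
t=pickle.load(open("s.pkl","rb"))["top"]; print(ray(t,129,247,.013))
print(read_state()["eef_pos"],read_state()["grip_width"],todelta((.61,.32,.16)))
E
```

```text
[0.60108314 0.33787835 0.013     ]
[ 0.60408657 -0.08263798  0.17105121] 0.5708827313940039 (array([-16.2, 402.4,  11.1]), array([0., 0., 0.]))
```

View pics/c4.png

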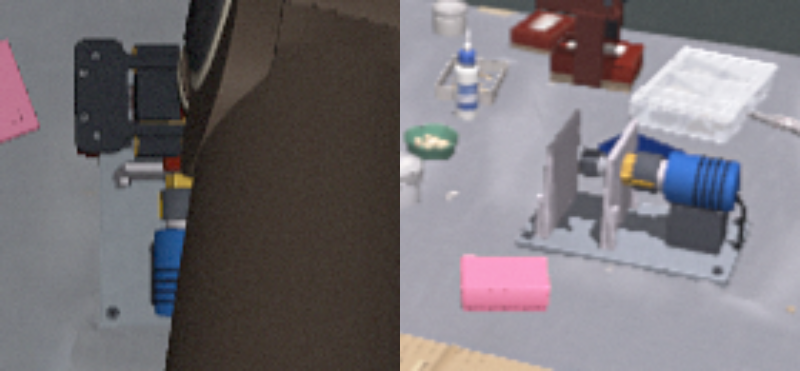

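The side crop shows the box level in the fingers at about (595,55), with the plates and bolt head (590,163) in place below it. I'll carry it to the bare strip of the board near (0.60, 0.335).

carry_out:
  deltas:
    - [0,40,0,0,0,0,150]
    - [-1,85,0,0,0,0,150]
    - [-2,130,0,0,0,0,150]
    - [-3,175,0,0,0,0,150]
    - [-4,220,0,0,0,0,150]
    - [-5,265,0,0,0,0,150]
    - [-6,310,0,0,0,0,150]
    - [-6,350,0,0,0,0,150]
    - [-7,385,0,0,0,0,150]
    - [-7,410,0,0,0,0,150]
    - [-7,418,0,0,0,0,150]
    - [-7,418,0,0,0,0,150]

```text
t: 5.6
eef_pos: [0.5989, 0.3361, 0.1686]
eef_rot: [-0.001, -0.014, 1.0, -0.0]
contact_force: [-0.3, 0.5, -0.8]
grip_width: 0.567
finger_force: 11.9
```

```bash
python3 - <<'E'
from h import *
s=read_state(); print(s["eef_pos"],s["contact_force"],s["grip_width"])
t=viewer.snapshot("top")
s=viewer.snapshot("side"); cv2.imwrite("pics/c5.png",np.hstack([cv2.resize(t["image"][150:400,0:250],(400,400)),cv2.resize(s["image"][220:420,160:430],(400,400))]))
E
```

```text
[0.59893267 0.33614598 0.16859056] [-0.33145327  0.48489037 -0.77070855] 0.5670574563230731
```

View pics/c5.png

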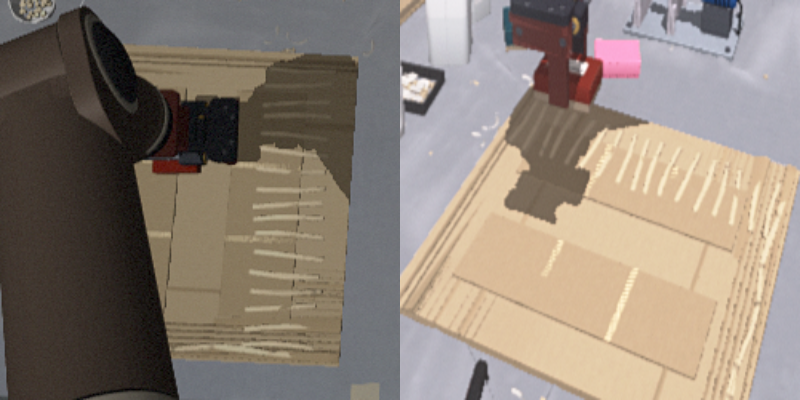

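The box is held level over the bare strip between the panels. I'll lower it and slow down near contact.

carry_out:
  deltas:
    - [0,0,35,0,0,0,150]
    - [0,0,70,0,0,0,150]
    - [0,0,95,0,0,0,150]
    - [0,0,112,0,0,0,150]
    - [0,0,120,0,0,0,150]
    - [0,0,125,0,0,0,150]
    - [0,0,128,0,0,0,150]
    - [0,0,130,0,0,0,150]
    - [0,0,130,0,0,0,150]
    - [0,0,130,0,0,0,150]

```text
t: 6.7
eef_pos: [0.6001, 0.3357, 0.0403]
eef_rot: [0.0, -0.013, 1.0, 0.0]
contact_force: [-0.0, -0.3, 0.2]
grip_width: 0.576
finger_force: 11.9
```

carry_out:
  deltas:
    - [0,0,1,0,0,0,150]
    - [0,0,2,0,0,0,150]
    - [0,0,3,0,0,0,150]
    - [0,0,4,0,0,0,150]
    - [0,0,4,0,0,0,150]
    - [0,0,4,0,0,0,150]

```text
t: 7.3
eef_pos: [0.5997, 0.3355, 0.0357]
eef_rot: [-0.0, -0.013, 1.0, 0.0]
contact_force: [-0.3, 0.4, 0.4]
grip_width: 0.567
finger_force: 11.9
```

carry_out:
  deltas:
    - [0,0,0.5,0,0,0,150]
    - [0,0,1,0,0,0,150]
    - [0,0,1.5,0,0,0,150]
    - [0,0,1.5,0,0,0,150]

```text
t: 7.7
eef_pos: [0.5998, 0.3355, 0.0356]
eef_rot: [0.0, -0.013, 1.0, 0.0]
contact_force: [-4.3, -2.3, 10.8]
grip_width: 0.569
finger_force: 12.0
```

Contact shows as 10.8 N upward force. I'll ease off slightly, release, and rise.

carry_out:
  deltas:
    - [0,0,-1,0,0,0,150]
    - [0,0,-1,0,0,0,110]
    - [0,0,-1,0,0,0,80]
    - [0,0,-1,0,0,0,40]
    - [0,0,-1,0,0,0,0]
    - [0,0,-1,0,0,0,0]
    - [0,0,-20,0,0,0,0]
    - [0,0,-60,0,0,0,0]
    - [0,0,-110,0,0,0,0]
    - [0,0,-150,0,0,0,0]
    - [0,0,-150,0,0,0,0]
    - [0,0,-150,0,0,0,0]

```text
t: 8.9
eef_pos: [0.6001, 0.3357, 0.1852]
eef_rot: [0.001, -0.013, 1.0, 0.001]
contact_force: [-0.5, 0.8, -0.2]
grip_width: 1.001
finger_force: 0.0
```

```bash
python3 - <<'E'
from h import *
import pickle
t=viewer.snapshot("top");s=viewer.snapshot("side"); pickle.dump({"top":t,"side":s},open("s2.pkl","wb"))
a=cv2.resize(t["image"][215:325,290:370],None,fx=5,fy=5,interpolation=cv2.INTER_CUBIC)
b=cv2.resize(s["image"][220:420,160:430],(390,290))
c=cv2.resize(s["image"][182:252,308:401],(390,260),interpolation=cv2.INTER_CUBIC)
cv2.imwrite("pics/c6.png",np.hstack([a,np.vstack([b,c])]))
print(read_state()["eef_pos"],todelta((.604,-.084,.19)))
E
```

```text
[0.5989131  0.3351956  0.18264217] (array([   5.8, -419.2,   -6.9]), array([0., 0., 0.]))
```

View pics/c6.png

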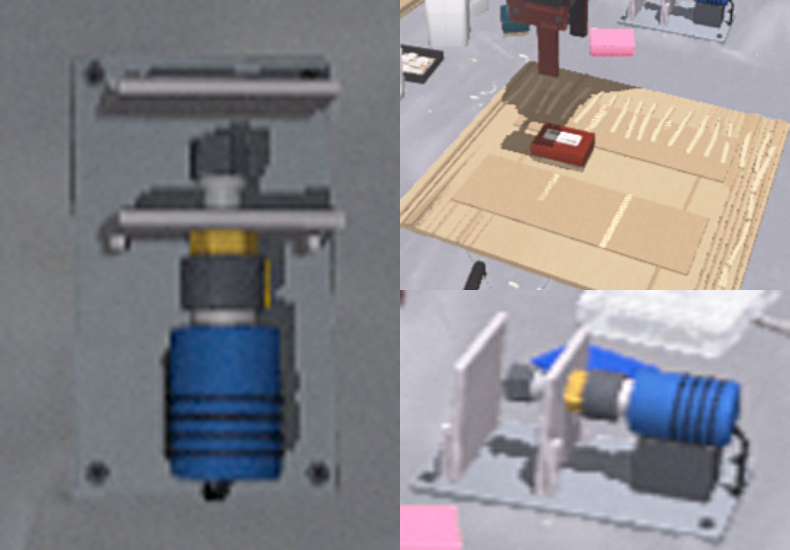

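The red box lies flat on the board (side crop, about (562,145)). In the top view the plate top edges run (115,87)–(338,88) and (122,216)–(343,217), with the head at roughly (218,156). I'll compute the centre from these.

```bash
python3 - <<'E'
from h import *
import pickle
S=pickle.load(open("s2.pkl","rb")); t=S["top"]; s=S["side"]
T=lambda u,v:(290-.4+u/5,215-.4+v/5)
B=np.array([ray(t,*T(*c),.096) for c in [(115,87),(338,88),(122,216),(343,217)]]); print(B.round(4),B.mean(0).round(4))
print("head",ray(t,*T(218,156),.075), "side",ray(s,308+(520-400)/4.194,182+(383-290)/3.714,.068))
print(todelta((*B.mean(0)[:2],.19)))
E
```

```text
[[ 0.6306 -0.0386  0.096 ]
 [ 0.6323 -0.1265  0.096 ]
 [ 0.58   -0.0417  0.096 ]
 [ 0.5816 -0.1281  0.096 ]] [ 0.6061 -0.0837  0.096 ]
head [ 0.6066979  -0.08202702  0.075     ] side [ 0.60300685 -0.08603068  0.068     ]
(array([   3.6, -419. ,   -6.9]), array([0., 0., 0.]))
```

carry_out:
  deltas:
    - [0,-40,0,0,0,0,0]
    - [1,-85,0,0,0,0,0]
    - [1,-135,0,0,0,0,0]
    - [2,-185,0,0,0,0,0]
    - [2,-235,0,0,0,0,0]
    - [3,-285,0,0,0,0,0]
    - [3,-335,0,0,0,0,0]
    - [4,-380,0,0,0,0,0]
    - [4,-410,0,0,0,0,0]
    - [5,-419,0,0,0,0,0]
    - [5,-419,0,0,0,0,0]
    - [5,-419,0,0,0,0,0]

```text
t: 10.2
eef_pos: [0.6053, -0.0814, 0.1831]
eef_rot: [-0.001, -0.014, 1.0, 0.001]
contact_force: [-0.4, -0.2, -0.4]
grip_width: 0.998
finger_force: 0.0
```

carry_out:
  deltas:
    - [0,0,20,0,0,0,60]
    - [0,0,35,0,0,0,60]
    - [0,0,42,0,0,0,60]
    - [0,0,42,0,0,0,60]
    - [0,0,42,0,0,0,60]

```text
t: 10.7
eef_pos: [0.6057, -0.0831, 0.1423]
eef_rot: [-0.0, -0.013, 1.0, 0.0]
contact_force: [-0.8, -0.0, 0.1]
grip_width: 0.763
finger_force: 0.0
```

```bash
python3 - <<'E'
from h import *
s=viewer.snapshot("side"); t=viewer.snapshot("top")
cv2.imwrite("pics/c7.png",np.hstack([cv2.resize(s["image"][140:250,290:400],(400,400),interpolation=cv2.INTER_CUBIC),cv2.resize(t["image"][200:310,280:390],(400,400))]))
x=[]
import time
x=read_state()["eef_pos"]; print(x,todelta((.6053,-.084,.068)),read_state()["contact_force"])
E
```

```text
[ 0.60597184 -0.08341902  0.14279477] (array([ 0.8, -0.6, 74.8]), array([0., 0., 0.])) [ 0.29466887  0.40090579 -0.19613337]
```

View pics/c7.png

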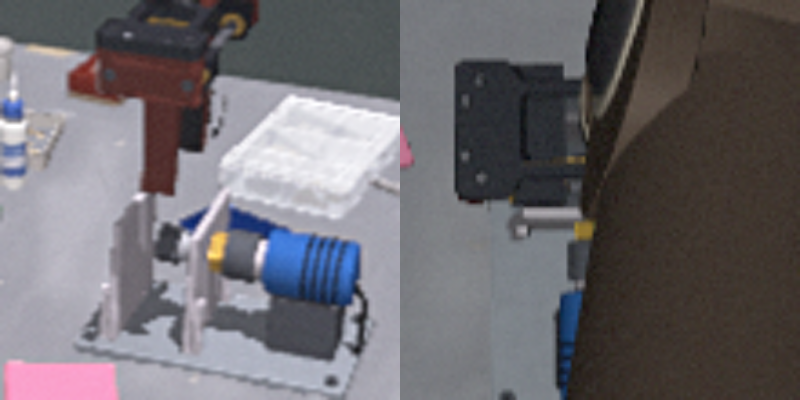

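The finger tip shows at crop (143–178, 190). I'll compare that with its projected position to see whether the side camera's offset explains the earlier mismatch.

```bash
python3 - <<'E'
from h import *
s=viewer.snapshot("side"); p=read_state()["eef_pos"]
o=.5*.763*.088+.0135
for dx in(-.011,.011): print((proj(s,p+[dx,o,-.019])-[290,140])*400/110)
f=.026; c,q=np.cos(f),np.sin(f)
for X in(-.026,.026):
  for z in(.096,.010): print(X,z,(proj(s,[.605+c*X-q*.045,-.0835+q*X+c*.045,z])-[290,140])*400/110)
E
```

```text
[[164.31214823 199.67796428]]
[[131.65716036 194.02499817]]
-0.026 0.096 [[188.54625688 241.37693249]]
-0.026 0.01 [[180.78389317 356.85945882]]
0.026 0.096 [[111.57317351 228.52900796]]
0.026 0.01 [[106.15731417 343.09822853]]
```

The finger and the plates show nearly the same camera offset, so the alignment is good to about 2 mm. I'll descend into the gap.

carry_out:
  deltas:
    - [0,0,15,0,0,0,60]
    - [0,0,30,0,0,0,60]
    - [0,0,42,0,0,0,60]
    - [0,0,52,0,0,0,60]
    - [0,0,60,0,0,0,60]
    - [0,0,68,0,0,0,60]
    - [0,0,73,0,0,0,60]
    - [0,0,73,0,0,0,60]
    - [0,0,73,0,0,0,60]

```text
t: 11.75
eef_pos: [0.6057, -0.0836, 0.0693]
eef_rot: [0.0, -0.013, 1.0, 0.0]
contact_force: [-0.5, -0.0, 0.5]
grip_width: 0.765
finger_force: 0.0
```

carry_out:
  deltas:
    - [0,0,1,0,0,0,120]
    - [0,0,1,0,0,0,150]
    - [0,0,1,0,0,0,180]
    - [0,0,1,0,0,0,220]
    - [0,0,1,0,0,0,255]
    - [0,0,1,0,0,0,255]
    - [0,0,1,0,0,0,255]
    - [0,0,1,0,0,0,255]
    - [0,0,1,0,0,0,255]
    - [0,0,1,0,0,0,255]
    - [0,0,1,0,0,0,255]
    - [0,0,1,0,0,0,255]
  force: 35

```text
t: 12.95
eef_pos: [0.6056, -0.0856, 0.0682]
eef_rot: [0.0, -0.012, 1.0, -0.001]
contact_force: [0.5, -5.1, -1.6]
grip_width: 0.291
finger_force: 35.0
```

carry_out:
  deltas:
    - [0,-1,0,0,0,0,255]
    - [0,-1,0,0,0,0,255]
    - [0,-1,0,0,0,0,255]
    - [0,-1,0,0,0,0,255]
    - [0,-1,0,0,0,0,255]
    - [0,-1,0,0,0,0,255]
    - [0,-1,0,0,0,0,255]
    - [0,-1,0,0,0,0,255]
    - [0,-1,0,0,0,0,255]
    - [0,-1,0,0,0,0,255]

```text
t: 13.95
eef_pos: [0.6056, -0.0856, 0.0682]
eef_rot: [0.0, -0.013, 1.0, -0.001]
contact_force: [-0.2, -5.1, -0.2]
grip_width: 0.285
finger_force: 35.0
```

```bash
python3 - <<'E'
from h import *
s=viewer.snapshot("side"); t=viewer.snapshot("top")
cv2.imwrite("pics/c8.png",np.hstack([cv2.resize(s["image"][160:230,310:380],(400,400),interpolation=cv2.INTER_CUBIC),cv2.resize(s["image"][220:420,160:430],(400,400))]))
x=read_state(); print(x["eef_pos"],x["contact_force"],x["wrist_torque"],x["grip_width"])
E
```

```text
[ 0.60561841 -0.08560483  0.06822497] [ 1.00285515 -5.81530849 -0.54989001] [-1.06026247 -0.14718345 -0.02218462] 0.29094328186102947
```

View pics/c8.png

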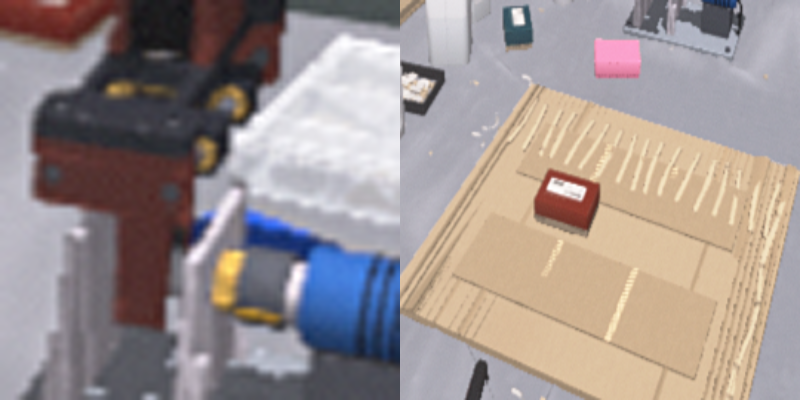

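The finger is in the gap on the head (left crop, (140,300)), clear of both plates, and the red box lies flat at right. I'll hold until the nut is tight.

carry_out:
  deltas:
    - [0,0,0,0,0,0,255]
    - [0,0,0,0,0,0,255]
    - [0,0,0,0,0,0,255]
    - [0,0,0,0,0,0,255]
    - [0,0,0,0,0,0,255]
    - [0,0,0,0,0,0,255]
    - [0,0,0,0,0,0,255]
    - [0,0,0,0,0,0,255]
    - [0,0,0,0,0,0,255]
    - [0,0,0,0,0,0,255]
    - [0,0,0,0,0,0,255]
    - [0,0,0,0,0,0,255]

```text
t: 15.25
eef_pos: [0.6056, -0.0856, 0.0682]
eef_rot: [0.0, -0.013, 1.0, -0.001]
contact_force: [0.7, -5.2, -0.4]
grip_width: 0.291
finger_force: 35.0
```

carry_out:
  deltas:
    - [0,0,0,0,0,0,255]
    - [0,0,0,0,0,0,255]
    - [0,0,0,0,0,0,255]
    - [0,0,0,0,0,0,255]
    - [0,0,0,0,0,0,255]
    - [0,0,0,0,0,0,255]
    - [0,0,0,0,0,0,255]
    - [0,0,0,0,0,0,255]
    - [0,0,0,0,0,0,255]
    - [0,0,0,0,0,0,255]
    - [0,0,0,0,0,0,255]
    - [0,0,0,0,0,0,255]

```text
t: 16.45
eef_pos: [0.6056, -0.0856, 0.0682]
eef_rot: [0.0, -0.013, 1.0, -0.001]
contact_force: [0.9, -5.3, -0.7]
grip_width: 0.29
finger_force: 35.0
```

carry_out:
  deltas:
    - [0,0,0,0,0,0,255]
    - [0,0,0,0,0,0,255]
    - [0,0,0,0,0,0,255]
    - [0,0,0,0,0,0,255]
    - [0,0,0,0,0,0,255]
    - [0,0,0,0,0,0,255]
    - [0,0,0,0,0,0,255]
    - [0,0,0,0,0,0,255]
    - [0,0,0,0,0,0,255]
    - [0,0,0,0,0,0,255]
    - [0,0,0,0,0,0,255]
    - [0,0,0,0,0,0,255]

```text
t: 17.65
eef_pos: [0.6056, -0.0856, 0.0682]
eef_rot: [0.0, -0.013, 1.0, -0.001]
contact_force: [-0.5, -5.1, -0.9]
grip_width: 0.289
finger_force: 35.0
```

carry_out:
  deltas:
    - [0,0,0,0,0,0,255]
    - [0,0,0,0,0,0,255]
    - [0,0,0,0,0,0,255]
    - [0,0,0,0,0,0,255]
    - [0,0,0,0,0,0,255]
    - [0,0,0,0,0,0,255]
    - [0,0,0,0,0,0,255]
    - [0,0,0,0,0,0,255]
    - [0,0,0,0,0,0,255]
    - [0,0,0,0,0,0,255]
    - [0,0,0,0,0,0,255]
    - [0,0,0,0,0,0,255]

```text
t: 18.85
eef_pos: [0.6056, -0.0856, 0.0682]
eef_rot: [0.0, -0.013, 1.0, -0.001]
contact_force: [0.8, -5.1, -1.0]
grip_width: 0.289
finger_force: 35.0
```

```bash
python3 - <<'E'
from h import *
g=lambda:cv2.resize(viewer.snapshot("side")["image"][195:225,340:375],None,fx=8,fy=8,interpolation=cv2.INTER_CUBIC)
a=g(); np.save("a.npy",a); b=g(); print(np.abs(a.astype(float)-b).mean(),read_state()["t"])
E
```

```text
1.455674603174603 18.95
```

carry_out:
  deltas:
    - [0,0,0,0,0,0,255]
    - [0,0,0,0,0,0,255]
    - [0,0,0,0,0,0,255]
    - [0,0,0,0,0,0,255]
    - [0,0,0,0,0,0,255]
    - [0,0,0,0,0,0,255]
    - [0,0,0,0,0,0,255]
    - [0,0,0,0,0,0,255]
    - [0,0,0,0,0,0,255]
    - [0,0,0,0,0,0,255]
    - [0,0,0,0,0,0,255]
    - [0,0,0,0,0,0,255]

```text
t: 20.15
eef_pos: [0.6056, -0.0856, 0.0682]
eef_rot: [0.0, -0.012, 1.0, -0.001]
contact_force: [1.0, -5.0, 0.4]
grip_width: 0.292
finger_force: 35.0
```

```bash
python3 - <<'E'
from h import *
g=lambda:cv2.resize(viewer.snapshot("side")["image"][195:225,340:375],None,fx=8,fy=8,interpolation=cv2.INTER_CUBIC)
a=np.load("a.npy"); b=g(); print(np.abs(a.astype(float)-b).mean())
import pickle
o=cv2.resize(pickle.load(open("s2.pkl","rb"))["side"]["image"][195:225,340:375],None,fx=8,fy=8,interpolation=cv2.INTER_CUBIC)
print(np.abs(o.astype(float)-b).mean(),np.abs(o.astype(float)-a).mean())
cv2.imwrite("pics/c9.png",np.hstack([o,a,b]))
E
```

```text
1.3819444444444444
16.959459325396825 17.015997023809526
```

View pics/c9.png

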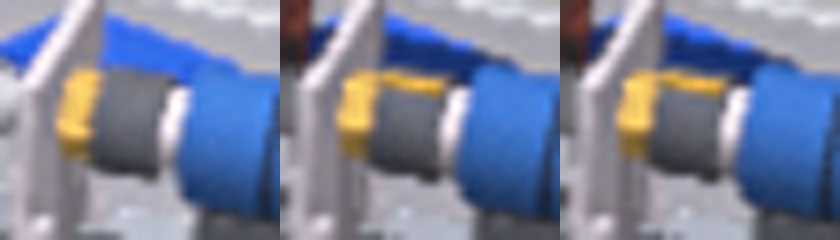

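The socket's yellow mark (crop (415,82) and (695,82)) stayed put over 1.2 s, and the two crops differ only by noise. The nut has stopped turning, so it is tight. Handing in.

```bash
python3 -c "
from workcell import arm; print(arm.finish_job())"
```

```text
the job is handed in; nothing more can be done
None
```

I handed the job in at about 20 s: the red box lies flat on the board, the nut has stopped turning (so it should be tight), and the fingers still grip the bolt head at 35 N; the hand-in returned no verdict.

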